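# Sweep loose knobs through the tray gate into the lane

### The job

Push the three loose round black knobs on the sorting tray with your fingertips through the narrow gate into the lane behind it, one at a time: each must be wholly through the gate before the next is brought up to it, and all three must end up standing in the lane. Only slide them along the tray floor, never pick one up or tip it over, and leave the hexagonal spacer and nut, the jar and the screwdriver where they are.

Things in the scene. Friction and masses are not known exactly. Their poses are not given: they have to be found in the camera images.
- gate (a point): middle of the tray's narrow gate, on the tray floor (4 mm above the table). y axis: level, from the open field through the gate down the lane; x: across; z up. All walls rise 8 mm above the floor, here too. In this frame, mm: gate 36 wide, y -5 to 5; funnel walls run straight from x = +-18, y = -5 to the side walls at x = +-90, y = -65
- tray: fixed sorting tray, grey floor, aluminium walls 4 mm thick, 8 mm high above the floor; axes as the gate's; origin on the table, 60 mm before the gate in y. In the gate's frame, mm: open field x -90 to 90, from the rear wall at y = -225 to the funnel; knobs start in it at y -170 to -95
- lane_end (a point): middle of the foot of the stop wall at the far end of the lane, on the tray floor, 115 mm past the gate's middle; axes as the gate's. The lane is straight, 40 mm wide between walls 8 mm high; the three knobs fit in it in a row with about 20 mm to spare. Closed side pockets lie left and right of it (24 to 90 mm from its middle line)
- knob_a: one of three identical loose instrument knobs: black plastic cylinder with a short white pointer line on top, diameter 30 mm, height 20 mm, 20 to 45 g, so 12 mm proud of the tray walls, standing upright on the tray floor; origin at the centre of its underside, z axis up. All three start in the tray's open field
- knob_b: as knob_a
- knob_c: as knob_a
- spacer: bystander: upright hexagonal brass spacer, 22 mm across flats, 28 mm high, loose in one of the side pockets (about 58 mm from the lane's middle line); origin at the centre of its underside, z up
- nut: bystander: hexagonal steel nut, 30 mm across flats, 16 mm high, loose in the other side pocket (about 58 mm from the lane's middle line); origin at the centre of its underside, z up
- jar: bystander: closed amber glass jar, 56 mm diameter, 70 mm high, on the table beyond the lane's end of the tray; origin at the centre of its underside
- screwdriver: bystander: screwdriver lying on the table beyond the open field's end of the tray; origin at the underside of its middle, x axis along it towards the tip
Mind the look-alikes: they are no part of the job. What is shaped like the knob_a but turquoise is not meant.

How it is judged (in metres and radians):
On the way, in this order (a step that is already met when the one before it is completed fails the run):
1. one knob is wholly through the gate (its centre at least 18 mm past it) while the other two still wait in the tray, at least 40 mm short of the gate (((y of knob_a in the frame of gate above 0.018 m and x of knob_a in the frame of gate between -0.012 and 0.012 m and z of knob_a in the frame of gate between -0.006 and 0.006 m and y of each of knob_b, knob_c in the frame of gate below -0.04 m) or (y of each of knob_a, knob_c in the frame of gate below -0.04 m and y of knob_b in the frame of gate above 0.018 m and x of knob_b in the frame of gate between -0.012 and 0.012 m and z of knob_b in the frame of gate between -0.006 and 0.006 m) or (y of each of knob_a, knob_b in the frame of gate below -0.04 m and y of knob_c in the frame of gate above 0.018 m and x of knob_c in the frame of gate between -0.012 and 0.012 m and z of knob_c in the frame of gate between -0.006 and 0.006 m))), for 0.2 s.
2. two knobs are wholly through the gate while the third still waits at least 40 mm short of it (((y of each of knob_a, knob_b in the frame of gate above 0.018 m and x of knob_a in the frame of gate between -0.012 and 0.012 m and z of knob_a in the frame of gate between -0.006 and 0.006 m and x of knob_b in the frame of gate between -0.012 and 0.012 m and z of knob_b in the frame of gate between -0.006 and 0.006 m and y of knob_c in the frame of gate below -0.04 m) or (y of each of knob_a, knob_c in the frame of gate above 0.018 m and x of knob_a in the frame of gate between -0.012 and 0.012 m and z of knob_a in the frame of gate between -0.006 and 0.006 m and y of knob_b in the frame of gate below -0.04 m and x of knob_c in the frame of gate between -0.012 and 0.012 m and z of knob_c in the frame of gate between -0.006 and 0.006 m) or (y of knob_a in the frame of gate below -0.04 m and y of each of knob_b, knob_c in the frame of gate above 0.018 m and x of knob_b in the frame of gate between -0.012 and 0.012 m and z of knob_b in the frame of gate between -0.006 and 0.006 m and x of knob_c in the frame of gate between -0.012 and 0.012 m and z of knob_c in the frame of gate between -0.006 and 0.006 m))), for 0.2 s.
At the end, for the whole second after the job is handed in: all three knobs stand upright (within 0.2 rad) and at rest on the lane's floor, each wholly through the gate: centre at least 18 mm past the gate's middle and within 12 mm of the lane's middle line (y of each of knob_a, knob_b, knob_c in the frame of gate above 0.018 m and x of knob_a in the frame of gate between -0.012 and 0.012 m and z of knob_a in the frame of gate between -0.006 and 0.006 m and angle between each of knob_a, knob_b, knob_c's own z axis and vertical below 0.2 rad and linear speed of each of knob_a, knob_b, knob_c below 0.02 m/s and x of knob_b in the frame of gate between -0.012 and 0.012 m and z of knob_b in the frame of gate between -0.006 and 0.006 m and x of knob_c in the frame of gate between -0.012 and 0.012 m and z of knob_c in the frame of gate between -0.006 and 0.006 m); the robot touches nothing.
It fails at once if a knob is lifted more than 10 mm off the tray floor (z of any of knob_a, knob_b, knob_c in the frame of gate above 0.01 m).
It fails at once if a knob is tipped by more than 0.6 rad (angle between any of knob_a, knob_b, knob_c's own z axis and vertical above 0.6 rad).
It fails at once if the spacer, nut, jar or screwdriver is moved by more than 15 mm (distance of any of spacer, nut, jar, screwdriver from where it was at the start of the episode above 0.015 m).
It also fails if it takes over 64 s, if anything falls off the work surface, if the arm or the gripper's body presses on something with over 40 N, if the wrist force passes 120 N, or if a joint passes its speed limit or range.

### The arm

A 6-joint arm with a two-finger parallel gripper is mounted at the origin on the work surface. World frame = base frame: x ahead of the robot, y to its left, z up, the work surface at z = 0. Lengths are in mm, angles in degrees, forces in N, time in s.
With the tool pointing down it reaches from about 400 to 825 mm from the base axis. Payload 7 kg.
Tool frame: the origin (TCP) lies on the mounting face of the last link; the fingertips stand 173 mm ahead of it and the grasp point (between the pads) lies 155 mm ahead of it; z points along the fingers, y is the line along which they close (so a half turn about z gives the same grasp; the last joint's range is limited). The gripper opens to 85 mm and grips with 20 to 120 N. Pads are 22 mm wide; open, the fingers measure 114 mm over their backs; the gripper's body (76 mm by 85 mm) begins 54 mm behind the grasp point. The pads swing forward as they close: fully open they stand 13 mm farther back than shut.
Start: joints at [92.768, 20.546, 0.682, 0, -70.136, -16.507], TCP at [160.329, 655.661, 404.702] pointing down, gripper open.
Joint ranges: [-176.03, 176.03], [-82.01, 121.73], [-58.28, 71.71], [-173.87, 95.51], [-174.79, -0.11], [-173.66, 173.66]. Speed limits (degrees/s): [136.94, 136.94, 172.46, 180, 180, 180].

### API

Orientations are given as a 3x3 rotation matrix whose columns are the frame's x, y, z axes.
In Python, from station import arm, imaging gives the robot as it stands.
- The arm moves only by the tool drive_tool, never from a script. Its argument "plan" is a list of rows, each a list of 7 numbers: the shift along the tool's x, y, z in units of 0.25 m (1.0 is 0.25 m), then the turn, a rotation vector about the tool's x, y, z in units of 360 degrees (1.0 is 360 degrees), then the closure, from 0 (fully open) to 1 (shut). A call has exactly 5 rows; each row is the pose to reach, as a shift and turn from the pose commanded when the call began, along the tool's axes at that moment, turning the shorter way round; what a row does not reach only later rows make up. A row lasts 1/8 s, in which the tool goes at most 62.5 mm and 10.7 degrees, less where a joint would pass 70% of its speed; a pose out of reach is approached as far as the arm can. A call with a number of a shift or a turn outside -1 to 1 is refused whole. A call with a gripper value outside its range is refused whole. The fingers move at their own pace and stop on an object; "newtons" is the grip in N (left out, the last holds). Time passes only in rows, so rows that repeat a pose let the fingers close, or fill a call up. It gives the time, the measured TCP pose, the force, the opening and the grip force at its end, in the units of the state.
- arm.get_obs(): the state, without advancing time (a new reading comes with each control period).
- imaging.snapshot(name): name is "side" or "top"; returns a dict with "img" (384x512x3 uint8, red, green, blue), "camera_matrix" (3x3 intrinsics, pixels), "world_from_camera" (4x4, takes a point from camera to world coordinates). Camera axes: x right, y down, z forward; pixel columns grow to the right and rows downward; lengths in mm; the calibration is good to about 2 mm. A picture is of the moment at which its call begins. There is no depth.
- arm.hand_in(): hands the job in; it is judged then, once.
The state is a dict: "time": time; "q": joint angles; "qd": joint speeds; "joint_torque": joint torques, N m; "position": TCP position; "tool_rot": TCP orientation; "ft_force": force on the tool from outside, world axes, zero at the start; "torque": the same for the moment, N m; "opening": finger opening in mm; "finger_force": force on a finger pad.
Only numpy, scipy, OpenCV 4.12 (cv2) and the standard library are available. Lean on these libraries where they do the work, as an engineer would, in place of code of your own. Each camera call takes 0.05 s, during which the arm holds its last target. There are 200 camera calls.

## Working session

There is one attempt and no reset: what is moved stays moved. The work goes in short steps, Python scripts to look and compute and a tool call to move; the robot and the scene stay as the last step left them, time stands still between calls to the robot, and variables do not carry over. Pictures are saved under pics/ and viewed, at most 10 in all, crops included, and the job is handed in when it is done.

Besides the shell and the picture viewer there is one more tool, called after "Call:" as name(argument=value, ...) on one line, values as JSON. drive_tool: Moves the arm, as the interface text tells. Its arguments: {"type":"object","properties":{"plan":{"type":"array","items":{"type":"array","items":{"type":"number","minimum":-1,"maximum":1}}},"newtons":{"type":"number"}},"required":["plan"]}

```bash
mkdir -p pics; ls
python3 - <<'E'
from station import arm, imaging
import cv2,numpy as np
o=arm.get_obs();print(o['time'],o['position'],o['tool_rot'],o['opening'])
for n in("top","side"):
    s=imaging.snapshot(n);cv2.imwrite(f"pics/{n}0.png",s["img"][:,:,::-1]);print(n,s["camera_matrix"],s["world_from_camera"])
E
```

```text
pics
0.0 [160.28060969 655.49201031 403.77727852] [[ 9.71359553e-01 -2.37614299e-01 -2.53025750e-04]
 [-2.37614394e-01 -9.71358218e-01 -1.61598781e-03]
 [ 1.38203169e-04  1.62982775e-03 -9.99998662e-01]] 85.36357561357171
top [[399.20138118   0.         257.47695324]
 [  0.         399.20138118 191.02298932]
 [  0.           0.           1.        ]] [[-2.22541738e-02 -9.80085173e-01  1.97326648e-01  3.49078008e+02]
 [-9.99618933e-01  2.50378515e-02  1.16230301e-02 -2.20361723e+01]
 [-1.63321947e-02 -1.96992792e-01 -9.80268891e-01  1.05626254e+03]
 [ 0.00000000e+00  0.00000000e+00  0.00000000e+00  1.00000000e+00]]
side [[454.67438426   0.         255.1008339 ]
 [  0.         454.67438426 195.33140562]
 [  0.           0.           1.        ]] [[-8.87347370e-01 -3.73505166e-01  2.70385903e-01  1.35324762e+02]
 [-4.60777029e-01  6.96273809e-01 -5.50351990e-01  8.50593840e+02]
 [ 1.72966890e-02 -6.12941004e-01 -7.89939333e-01  1.26001238e+03]
 [ 0.00000000e+00  0.00000000e+00  0.00000000e+00  1.00000000e+00]]
```

View pics/top0.png

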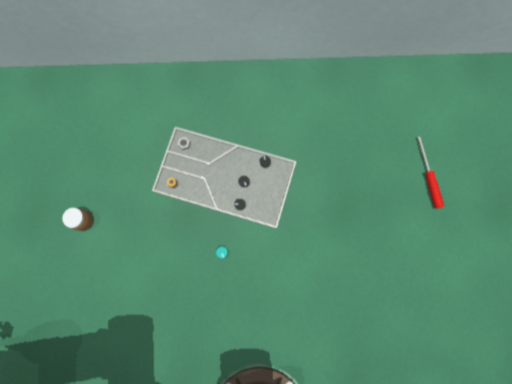

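View pics/side0.png

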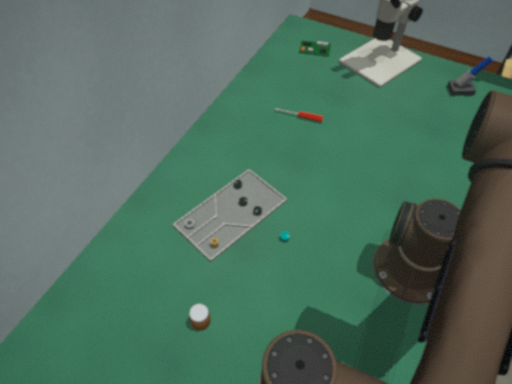

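The top view shows the tray at (153–296, 128–227), with three black knobs at about (265,161), (244,182) and (240,204). The turquoise look-alike is outside the tray at (222,253), so it isn't meant. The gate is at about (206,170) and the lane runs to image left. The side view agrees.

```bash
cat > h.py <<'E'
from station import arm, imaging
import cv2,numpy as np
from scipy.optimize import least_squares
def snap(n="top"): return imaging.snapshot(n)
def toworld(s,uv,z):
    uv=np.atleast_2d(uv).astype(float); K=s["camera_matrix"];T=s["world_from_camera"]
    d=np.c_[uv,np.ones(len(uv))]@np.linalg.inv(K).T@T[:3,:3].T
    c=T[:3,3]; return c+d*((z-c[2])/d[:,2])[:,None]
def topix(s,P):
    K=s["camera_matrix"];T=s["world_from_camera"]
    p=(np.atleast_2d(P)-T[:3,3])@T[:3,:3]@K.T; return p[:,:2]/p[:,2:]
def tray_mask(s):
    hsv=cv2.cvtColor(s["img"],cv2.COLOR_RGB2HSV)
    m=((hsv[:,:,1]<60)&(hsv[:,:,2]>90)).astype(np.uint8)
    n,l,st,c=cv2.connectedComponentsWithStats(m)
    i=[i for i in range(1,n) if st[i,4]>2000 and st[i,1]>100 and st[i,0]>50]
    return max(i,key=lambda i:st[i,4]),l,st
def dark(s,thr=65):
    g=s["img"].max(2); i,l,st=tray_mask(s)
    hull=cv2.convexHull(cv2.findContours((l==i).astype(np.uint8),0,2)[0][0])
    m=np.zeros(g.shape,np.uint8);cv2.fillConvexPoly(m,hull,1)
    n,l2,st2,c=cv2.connectedComponentsWithStats(((g<thr)&(m>0)).astype(np.uint8))
    return [(c[k],st2[k,4]) for k in range(1,n) if st2[k,4]>25],hull
E
python3 - <<'E'
from h import *
for n in("top","side"):
    s=snap(n)
    try:
        d,h=dark(s); r=cv2.minAreaRect(h); b=cv2.boxPoints(r)
        W=toworld(s,b,10); print(n,b.round(1).tolist(),"\n",W.round(1), np.linalg.norm(np.diff(W,axis=0),axis=1))
        for c,a in d: print(c.round(1),a,toworld(s,c,14).round(1))
    except Exception as e: print(n,e)
    if n=="top": cv2.imwrite("pics/crop.png",cv2.resize(s["img"][115:265,145:305,::-1],None,fx=4.9,fy=3.9*1.0,interpolation=2) if 0 else cv2.resize(s["img"][115:265,145:305,::-1],None,fx=4,fy=4,interpolation=2))
E
```

```text
top [[151.10000610351562, 191.10000610351562], [171.5, 123.0999984741211], [297.0, 160.8000030517578], [276.6000061035156, 228.8000030517578]] 
 [[ 566.7  276.1   10. ]
 [ 758.1  225.1   10. ]
 [ 640.5 -118.5   10. ]
 [ 457.5  -57.4   10. ]] [198.10408678 363.12357595 192.9463432 ]
side [[171.5, 223.8000030517578], [253.89999389648438, 157.89999389648438], [287.3999938964844, 199.6999969482422], [204.89999389648438, 265.70001220703125]] 
 [[ 752.   216.3   10. ]
 [ 648.3 -174.6   10. ]
 [ 456.   -56.1   10. ]
 [ 573.1  298.2   10. ]] [404.39467463 225.95872215 373.15671027]
[237.8 184.5] 32 [[638.1 -31.4  14. ]]
[242.2 201.7] 35 [[588.   28.1  14. ]]
[257.4 210.8] 32 [[524.5  37.4  14. ]]
```

View pics/crop.png

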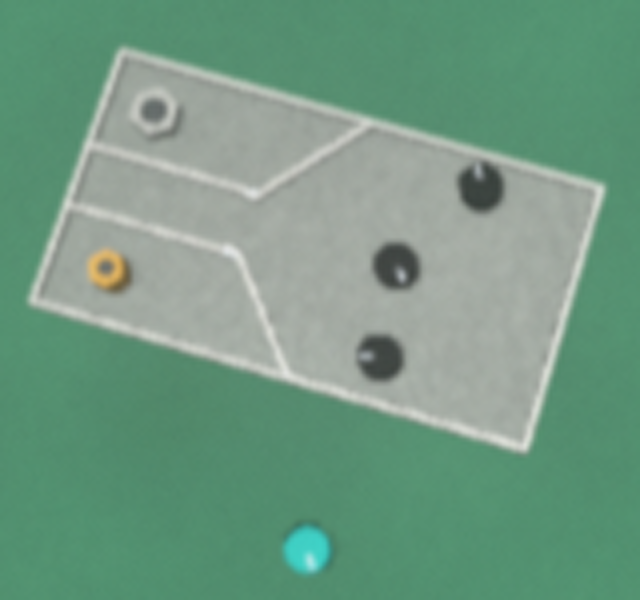

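Enlarged crop, in crop pixels: black knobs with white pointers at (481,187), (397,266) and (380,357). These three match the description. The turquoise one at (307,550) is not meant. The nut (154,111) and the spacer (107,269) are in the pockets. Next I'll fit the tray pose to its walls.

```bash
cat >> h.py <<'E'
def g2w(p,P,z=12.):
    P=np.atleast_2d(P);c,s=np.cos(p[2]),np.sin(p[2])
    return np.c_[p[0]+P[:,0]*c-P[:,1]*s,p[1]+P[:,0]*s+P[:,1]*c,np.full(len(P),z)]
def w2g(p,W):
    d=np.atleast_2d(W)[:,:2]-p[:2];c,s=np.cos(p[2]),np.sin(p[2])
    return np.c_[d[:,0]*c+d[:,1]*s,-d[:,0]*s+d[:,1]*c]
segs=[((-92,-227),(92,-227)),((-92,117),(92,117)),((-92,-227),(-92,117)),((92,-227),(92,117)),
 ((-22,5),(-22,117)),((22,5),(22,117)),((-20,-5),(-92,-65)),((20,-5),(92,-65))]
pts=np.vstack([np.linspace(a,b,60) for a,b in segs])
def cost(p,ss):
    t=0
    for s in ss:
        g=cv2.GaussianBlur(s["img"].min(2).astype(np.float32),(0,0),.8)
        q=topix(s,g2w(p,pts)).astype(np.float32)
        t-=cv2.remap(g,q[:,0].copy(),q[:,1].copy(),1).mean()
    return t
E
python3 - <<'E'
from h import *
from scipy.optimize import minimize
S={n:snap(n) for n in("top","side")}
px=np.array([[122,49],[604,187],[525,450],[32,302]])/4+[145,115]
G=np.array([[92,117],[92,-227],[-92,-227],[-92,117]])
W=toworld(S["top"],px,12)
r=least_squares(lambda p:(g2w(p,G)-W)[:,:2].ravel(),[600,130,-.28]);print(r.x,r.fun.round(1))
for ss in(["top"],["side"],["top","side"]):
    m=minimize(cost,r.x,args=([S[k] for k in ss],),method="Nelder-Mead",options=dict(initial_simplex=r.x+np.array([[0,0,0],[4,0,0],[0,4,0],[0,0,.02]])))
    print(ss,m.x,m.fun)
p=m.x; np.save("p.npy",p)
k=np.array([[481,187],[397,266],[380,357]])/4+[144.6,114.6]
print("top",w2g(p,toworld(S["top"],k,22)).round(1))
s=S["side"];d,h=dark(s)
for thr in(50,65,80):
    d,h=dark(s,thr)
    for c,a in d: print(c,a,w2g(p,toworld(s,c,16)).round(1))
    g=S["top"]["img"].max(2)
    n,l,st,c=cv2.connectedComponentsWithStats(((g<thr)[115:240,150:300]).astype(np.uint8))
    for i in range(1,n):
        if st[i,4]>20: print("t",st[i,4],w2g(p,toworld(S["top"],c[i]+[150,115],18)).round(1))
E
```

```text
[ 6.19851463e+02  1.30071683e+02 -3.16850118e-01] [-1.3 -0.5 -0.8  1.3  1.1 -0.3  1.  -0.4]
['top'] [ 6.21669415e+02  1.32196609e+02 -3.16922759e-01] -179.1495819091797
['side'] [ 6.22669927e+02  1.29486558e+02 -3.16919227e-01] -136.52708435058594
['top', 'side'] [ 6.21861750e+02  1.31682254e+02 -3.16674793e-01] -314.407958984375
top [[  66.  -149.9]
 [  -2.  -112. ]
 [ -63.7 -119.5]]
[237.54545455 184.54545455] 33 [[  65.4 -148.2]]
[242.14705882 201.76470588] 34 [[  -1.  -107.7]]
[257.4 210.7] 30 [[ -63.9 -119. ]]
[237.41304348 184.36956522] 46 [[  66.3 -148.5]]
[242.25       201.70833333] 48 [[  -1.  -108.2]]
[257.08510638 210.61702128] 47 [[ -63.  -118.5]]
t 65 [[  65.3 -150.9]]
t 56 [[  -0.  -109.6]]
t 58 [[ -62.9 -121.3]]
```

```bash
cat >> h.py <<'E'
from scipy.spatial.transform import Rotation as R
def plan(targets):
    """targets: gate x,y, TCP z, push heading (deg, + = towards gate -x i.e. ccw); prints rows from present pose"""
    p=np.load("p.npy");o=arm.get_obs();R0=np.array(o["tool_rot"]);t0=np.array(o["position"])
    print("t",round(o["time"],2),"gate xy",w2g(p,t0).round(1),"z",t0[2].round(1),"open",round(o["opening"],1),"F",np.round(o["ft_force"],1),"fwd",round(np.degrees(np.arctan2(-R0[1,0],-R0[0,0])-p[2])-90,1))
    for x,y,z,h in targets:
        W=g2w(p,[x,y],z)[0];a=p[2]+np.radians(90+h);f=np.array([np.cos(a),np.sin(a),0]);zt=np.array([0,0,-1.])
        Rt=np.c_[-f,np.cross(zt,-f),zt]
        d=R0.T@(W-t0)/250;rv=R.from_matrix(R0.T@Rt).as_rotvec(degrees=True)/360
        print((x,y,z,h),np.r_[d,rv].round(4).tolist())
E
python3 - <<'E'
from h import *
plan([(-0.5,-155,280,0)])
E
```

```text
t 0.3 gate xy [[-601.8  354.2]] z 404.4 open 85.5 F [ 0.6  1.2 -1. ] fwd 94.4
(-0.5, -155, 280, 0) [2.2416, 2.215, 0.4988, 0.0001, -0.0001, 0.2622]
```

Call:
drive_tool(plan=[[0.18, 0.18, 0.0, 0, 0, 0, 0.74], [0.36, 0.36, 0.0, 0, 0, 0, 0.74], [0.54, 0.54, 0.0, 0, 0, 0, 0.74], [0.72, 0.72, 0.0, 0, 0, 0, 0.74], [0.9, 0.9, 0.0, 0, 0, 0, 0.74]])

```text
time: 0.92
position: [323.1, 386.6, 405.0]
tool_rot: [[0.972, -0.237, 0.0], [-0.237, -0.972, 0.001], [0.0, -0.001, -1.0]]
ft_force: [1.3, -0.0, -0.0]
opening: 22.5
finger_force: 0.0
```

Call:
drive_tool(plan=[[0.18, 0.18, 0.0, 0, 0, 0, 0.74], [0.36, 0.36, 0.0, 0, 0, 0, 0.74], [0.54, 0.54, 0.0, 0, 0, 0, 0.74], [0.72, 0.72, 0.0, 0, 0, 0, 0.74], [0.9, 0.9, 0.0, 0, 0, 0, 0.74]])

```text
time: 1.55
position: [485.3, 119.5, 405.2]
tool_rot: [[0.971, -0.237, 0.001], [-0.237, -0.971, 0.001], [0.001, -0.001, -1.0]]
ft_force: [1.1, 1.0, -0.3]
opening: 22.2
finger_force: 0.0
```

```bash
python3 -c "
from h import *
plan([(-0.5,-155,280,0)])"
```

```text
t 1.55 gate xy [[-126.   -54.1]] z 405.2 open 22.2 F [ 1.1  1.  -0.3] fwd 94.4
(-0.5, -155, 280, 0) [0.4689, 0.4415, 0.5007, -0.0002, 0.0, 0.2623]
```

Call:
drive_tool(plan=[[0.1, 0.09, 0.1, 0, 0, 0.026, 0.74], [0.2, 0.18, 0.2, 0, 0, 0.052, 0.74], [0.3, 0.27, 0.3, 0, 0, 0.079, 0.74], [0.4, 0.36, 0.4, 0, 0, 0.105, 0.74], [0.469, 0.442, 0.5, 0, 0, 0.131, 0.74]])

```text
time: 2.17
position: [573.1, -14.9, 278.9]
tool_rot: [[0.481, -0.877, 0.0], [-0.877, -0.481, -0.0], [0.0, -0.0, -1.0]]
ft_force: [0.8, -0.5, 0.1]
opening: 22.1
finger_force: 0.0
```

Call:
drive_tool(plan=[[0, 0, 0.04, 0, 0, 0.026, 0.74], [0, 0, 0.08, 0, 0, 0.052, 0.74], [0, 0, 0.12, 0, 0, 0.079, 0.74], [0, 0, 0.16, 0, 0, 0.105, 0.74], [0, 0, 0.2, 0, 0, 0.131, 0.74]])

```text
time: 2.8
position: [572.4, -13.8, 229.4]
tool_rot: [[-0.315, -0.949, 0.0], [-0.949, 0.315, 0.0], [-0.0, -0.0, -1.0]]
ft_force: [-0.6, 0.4, -0.8]
opening: 22.0
finger_force: 0.0
```

```bash
python3 -c "
from h import *
plan([(-0.5,-150,188,0)])
s=snap('side');i=s['img'][130:280,150:310,::-1];cv2.imwrite('pics/s1.png',cv2.resize(i,None,fx=4,fy=4,interpolation=2))"
```

```text
t 2.8 gate xy [[  -1.7 -153.7]] z 229.4 open 22.0 F [-0.6  0.4 -0.8] fwd -0.2
(-0.5, -150, 188, 0) [-0.0147, -0.0049, 0.1657, -0.0, 0.0, -0.0006]
```

View pics/s1.png

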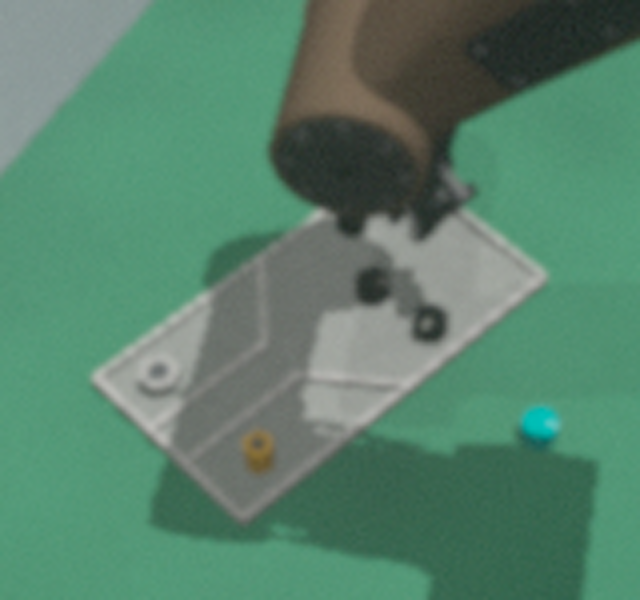

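Side crop: the middle knob (372,285) and the left one (428,323) are visible, and the fingers are at about (430,215) behind the middle knob. Descending.

Call:
drive_tool(plan=[[-0.004, -0.003, 0.05, 0, 0, 0, 0.74], [-0.008, -0.005, 0.09, 0, 0, 0, 0.74], [-0.008, -0.005, 0.13, 0, 0, 0, 0.74], [-0.008, -0.005, 0.158, 0, 0, 0, 0.74], [-0.008, -0.005, 0.166, 0, 0, 0, 0.74]])

```text
time: 3.48
position: [574.0, -12.3, 187.6]
tool_rot: [[-0.31, -0.951, -0.001], [-0.951, 0.31, -0.0], [0.001, 0.001, -1.0]]
ft_force: [0.2, 0.6, -0.8]
opening: 22.4
finger_force: 0.0
```

```bash
python3 -c "
from h import *
plan([(-0.5,y,188,0) for y in (-140,-110,-90,-70)])
s=snap('side');i=s['img'][160:250,190:290,::-1];cv2.imwrite('pics/s2.png',cv2.resize(i,None,fx=6,fy=6,interpolation=2))"
```

```text
t 3.48 gate xy [[  -0.7 -151.8]] z 187.6 open 22.4 F [ 0.2  0.6 -0.8] fwd 0.1
(-0.5, -140, 188, 0) [-0.0471, -0.0008, -0.0017, 0.0001, -0.0001, 0.0003]
(-0.5, -110, 188, 0) [-0.1671, -0.001, -0.0018, 0.0001, -0.0001, 0.0003]
(-0.5, -90, 188, 0) [-0.2471, -0.0011, -0.0019, 0.0001, -0.0001, 0.0003]
(-0.5, -70, 188, 0) [-0.3271, -0.0013, -0.0019, 0.0001, -0.0001, 0.0003]
```

View pics/s2.png

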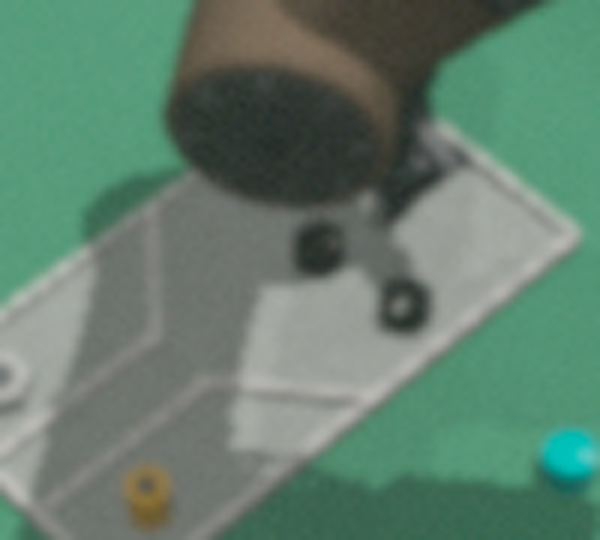

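Call:
drive_tool(plan=[[-0.04, -0.001, -0.001, 0, 0, 0, 0.74], [-0.08, -0.001, -0.001, 0, 0, 0, 0.74], [-0.12, -0.001, -0.001, 0, 0, 0, 0.74], [-0.16, -0.001, -0.001, 0, 0, 0, 0.74], [-0.2, -0.001, -0.001, 0, 0, 0, 0.74]])

```text
time: 4.15
position: [590.1, 36.0, 188.5]
tool_rot: [[-0.31, -0.951, 0.0], [-0.951, 0.31, 0.0], [-0.0, -0.0, -1.0]]
ft_force: [-0.3, -0.5, -0.5]
opening: 22.1
finger_force: 0.2
```

```bash
cat >> h.py <<'E'
def knobs():
    p=np.load("p.npy")
    for n in("side","top"):
        s=snap(n);g=s["img"].max(2)
        q=topix(s,g2w(p,[[-90,-225],[90,-225],[90,115],[-90,115]],8.)).astype(np.int32)
        m=np.zeros(g.shape,np.uint8);cv2.fillConvexPoly(m,q,1)
        k,l,st,c=cv2.connectedComponentsWithStats(((g<60)&(m>0)).astype(np.uint8))
        print(n,[(st[i,4],w2g(p,toworld(s,c[i],17))[0].round(0).tolist()) for i in range(1,k) if st[i,4]>15])
    return
E
python3 -c "
from h import *
plan([(-0.5,-50,188,0)]);knobs()"
```

```text
t 4.15 gate xy [[  -0.4 -100.9]] z 188.5 open 22.1 F [-0.3 -0.5 -0.5] fwd 0.1
(-0.5, -50, 188, 0) [-0.2034, 0.0, 0.0021, -0.0, 0.0, 0.0003]
side [(np.int32(461), [42.0, -94.0])]
top [(np.int32(39), [10.0, -48.0])]
```

```bash
cat >> h.py <<'E'
def pic(f):
    a=snap('side')['img'][155:265,170:290];b=snap('top')['img'][120:230,150:300]
    i=np.hstack([cv2.resize(a,(436,400),interpolation=2)[:,:400],cv2.resize(b,(400,293),interpolation=2)[:293] if 0 else cv2.copyMakeBorder(cv2.resize(b,(400,293),interpolation=2),0,107,0,0,0)])
    cv2.imwrite(f,i[:,:,::-1])
E
python3 -c "
from h import *
pic('pics/s3.png')"
```

```text
(no output)
```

View pics/s3.png

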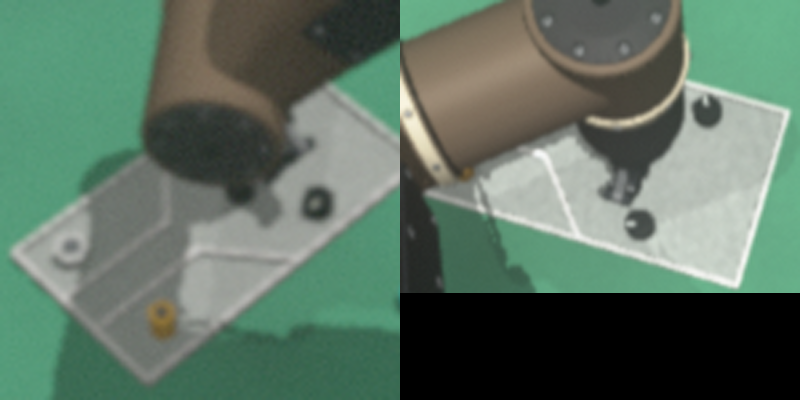

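The knob (side 240,190) is moving with the fingers, and the others are undisturbed.

Call:
drive_tool(plan=[[-0.04, 0, 0.001, 0, 0, 0, 0.74], [-0.08, 0, 0.001, 0, 0, 0, 0.74], [-0.12, 0, 0.001, 0, 0, 0, 0.74], [-0.16, 0, 0.001, 0, 0, 0, 0.74], [-0.2, 0, 0.001, 0, 0, 0, 0.74]])

```text
time: 4.97
position: [605.6, 83.5, 188.2]
tool_rot: [[-0.31, -0.951, -0.0], [-0.951, 0.31, -0.0], [0.0, 0.0, -1.0]]
ft_force: [-0.2, 0.1, -0.9]
opening: 22.1
finger_force: 0.1
```

Call:
drive_tool(plan=[[-0.04, 0, 0.001, 0, 0, 0, 0.74], [-0.08, 0, 0.001, 0, 0, 0, 0.74], [-0.12, 0, 0.001, 0, 0, 0, 0.74], [-0.16, 0, 0.001, 0, 0, 0, 0.74], [-0.2, 0, 0.001, 0, 0, 0, 0.74]])

```text
time: 5.6
position: [621.1, 130.9, 188.0]
tool_rot: [[-0.31, -0.951, 0.0], [-0.951, 0.31, -0.0], [-0.0, -0.0, -1.0]]
ft_force: [0.8, -1.0, 1.3]
opening: 22.0
finger_force: 0.2
```

```bash
python3 -c "
from h import *
plan([(-0.3,y,188,0) for y in (50,72)]);knobs()"
```

```text
t 5.6 gate xy [[-0.5 -1. ]] z 188.0 open 22.0 F [ 0.8 -1.   1.3] fwd 0.1
(-0.3, 50, 188, 0) [-0.2039, -0.0012, -0.0001, -0.0, 0.0, 0.0002]
(-0.3, 72, 188, 0) [-0.2919, -0.0013, -0.0001, -0.0, 0.0, 0.0002]
side [(np.int32(325), [37.0, -182.0]), (np.int32(481), [22.0, 20.0])]
top [(np.int32(276), [20.0, 46.0])]
```

Call:
drive_tool(plan=[[-0.04, -0.001, 0, 0, 0, 0, 0.74], [-0.08, -0.001, 0, 0, 0, 0, 0.74], [-0.12, -0.001, 0, 0, 0, 0, 0.74], [-0.16, -0.001, 0, 0, 0, 0, 0.74], [-0.2, -0.001, 0, 0, 0, 0, 0.74]])

```text
time: 6.32
position: [636.8, 178.4, 187.9]
tool_rot: [[-0.31, -0.951, -0.0], [-0.951, 0.31, -0.0], [0.0, 0.0, -1.0]]
ft_force: [-0.4, -0.8, -0.2]
opening: 22.5
finger_force: 0.1
```

Call:
drive_tool(plan=[[-0.04, 0, 0, 0, 0, 0, 0.74], [-0.08, 0, 0, 0, 0, 0, 0.74], [-0.09, 0, 0, 0, 0, 0, 0.74], [-0.05, 0, 0, 0, 0, 0, 0.74], [-0.05, 0, -0.2, 0, 0, 0, 0.74]])

```text
time: 6.95
position: [638.5, 187.6, 234.2]
tool_rot: [[-0.311, -0.95, -0.008], [-0.95, 0.311, -0.004], [0.006, 0.007, -1.0]]
ft_force: [1.2, -0.3, 0.7]
opening: 21.7
finger_force: 0.0
```

```bash
cat >> h.py <<'E'
def wp(kx,ky,h,off=21.2,z=188):
    a=np.radians(h); return (kx+off*np.sin(a),ky-off*np.cos(a),z,h)
E
python3 -c "
from h import *
plan([wp(-63,-120,-46,30,230),wp(-63,-120,-46,30,188)])"
```

```text
t 6.95 gate xy [[-1.6 58.3]] z 234.2 open 21.7 F [ 1.2 -0.3  0.7] fwd -0.0
(np.float64(-84.58019401015953), np.float64(-140.83975111376992), 230, -46) [0.7964, 0.3317, 0.024, 0.0006, -0.0014, 0.1278]
(np.float64(-84.58019401015953), np.float64(-140.83975111376992), 188, -46) [0.7953, 0.3306, 0.192, 0.0006, -0.0014, 0.1278]
```

Call:
drive_tool(plan=[[0.18, 0.08, 0, 0, 0, 0.0255, 0.74], [0.36, 0.16, 0, 0, 0, 0.051, 0.74], [0.54, 0.23, 0, 0, 0, 0.0765, 0.74], [0.72, 0.3, 0, 0, 0, 0.102, 0.74], [0.797, 0.332, 0.02, 0, 0, 0.1278, 0.74]])

```text
time: 7.58
position: [497.4, 23.3, 233.4]
tool_rot: [[-0.902, -0.431, 0.0], [-0.431, 0.902, 0.0], [-0.0, 0.0, -1.0]]
ft_force: [1.1, 0.2, 0.0]
opening: 22.1
finger_force: 0.0
```

```bash
python3 -c "
from h import *
pic('pics/s4.png');plan([wp(-63,-120,-46,30,188)]);knobs()"
```

```text
t 7.67 gate xy [[ -84.5 -141.5]] z 232.9 open 22.1 F [ 0.9 -0.5 -1. ] fwd -46.2
(np.float64(-84.58019401015953), np.float64(-140.83975111376992), 188, -46) [-0.002, 0.0021, 0.1794, 0.0001, -0.0002, -0.0007]
side [(np.int32(18), [63.0, -145.0]), (np.int32(441), [-39.0, -187.0]), (np.int32(34), [-65.0, -120.0])]
top [(np.int32(53), [-79.0, -147.0])]
```

View pics/s4.png

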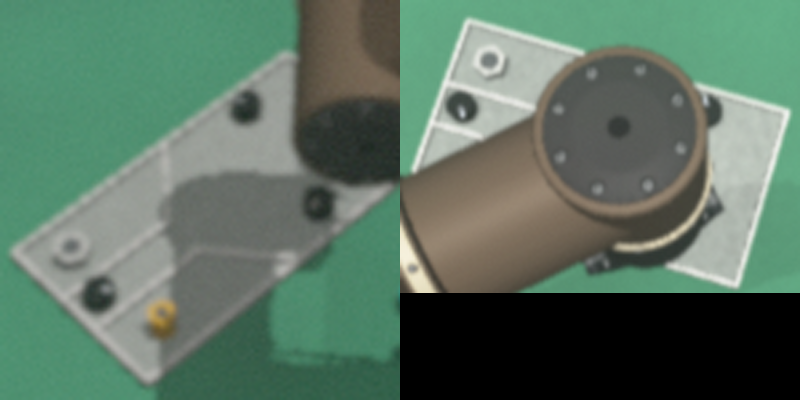

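Side picture: the first knob stands near the lane's end (98,294), and the other two are unmoved at (245,107) and (318,203). Descending behind the left one.

Call:
drive_tool(plan=[[-0.001, 0.002, 0.04, 0, 0, 0, 0.74], [-0.001, 0.002, 0.09, 0, 0, 0, 0.74], [-0.001, 0.002, 0.13, 0, 0, 0, 0.74], [-0.001, 0.002, 0.165, 0, 0, 0, 0.74], [-0.001, 0.002, 0.18, 0, 0, 0, 0.74]])

```text
time: 8.4
position: [499.7, 26.5, 187.0]
tool_rot: [[-0.899, -0.438, -0.001], [-0.438, 0.899, -0.001], [0.001, 0.0, -1.0]]
ft_force: [0.1, -0.2, 0.0]
opening: 22.5
finger_force: 0.0
```

```bash
python3 -c "
from h import *
plan([wp(-63,-120,-46,21),wp(-40,-98,-46),wp(-15,-74,-46),wp(-9,-68,-36),wp(-4,-62,-24),wp(-1,-56,-12),wp(-.3,-50,0)])"
```

```text
t 8.4 gate xy [[ -83.4 -138. ]] z 187.0 open 22.5 F [ 0.1 -0.2  0. ] fwd -45.9
(np.float64(-78.10613580711167), np.float64(-134.58782577963893), 188, -46) [-0.0246, -0.0047, -0.004, 0.0, -0.0002, 0.0003]
(np.float64(-55.2500037671794), np.float64(-112.72675745373074), 188, -46) [-0.1511, -0.0055, -0.0042, 0.0, -0.0002, 0.0003]
(np.float64(-30.2500037671794), np.float64(-88.72675745373074), 188, -46) [-0.2898, -0.0062, -0.0043, 0.0, -0.0002, 0.0003]
(np.float64(-21.46104734860043), np.float64(-85.15116028074888), 188, -36) [-0.325, -0.0204, -0.0044, 0.0, -0.0002, -0.0275]
(np.float64(-12.622816833206963), np.float64(-81.36716370202313), 188, -24) [-0.3609, -0.0341, -0.0044, 0.0, -0.0002, -0.0609]
(np.float64(-5.407727845336498), np.float64(-76.73672913555669), 188, -12) [-0.3945, -0.0409, -0.0045, 0.0001, -0.0002, -0.0942]
(np.float64(-0.3), np.float64(-71.2), 188, 0) [-0.4246, -0.0392, -0.0045, 0.0001, -0.0002, -0.1275]
```

Call:
drive_tool(plan=[[-0.036, -0.005, -0.002, 0, 0, 0, 0.74], [-0.072, -0.005, -0.002, 0, 0, 0, 0.74], [-0.108, -0.005, -0.002, 0, 0, 0, 0.74], [-0.144, -0.005, -0.002, 0, 0, 0, 0.74], [-0.18, -0.005, -0.002, 0, 0, 0, 0.74]])

```text
time: 9.02
position: [541.4, 45.3, 188.5]
tool_rot: [[-0.899, -0.437, 0.0], [-0.437, 0.899, 0.0], [-0.0, -0.0, -1.0]]
ft_force: [-0.4, 0.5, 0.6]
opening: 22.4
finger_force: 0.2
```

```bash
python3 -c "
from h import *
plan([wp(-15,-74,-46),wp(-9,-68,-36),wp(-4,-62,-24),wp(-1,-56,-12),wp(-.3,-50,0)]);knobs();pic('pics/s5.png')"
```

```text
t 9.03 gate xy [[ -49.5 -107.1]] z 188.5 open 22.4 F [-0.4  0.5  0.6] fwd -45.9
(np.float64(-30.2500037671794), np.float64(-88.72675745373074), 188, -46) [-0.1066, -0.0008, 0.0021, -0.0, 0.0, 0.0002]
(np.float64(-21.46104734860043), np.float64(-85.15116028074888), 188, -36) [-0.1418, -0.0149, 0.0021, -0.0, 0.0, -0.0276]
(np.float64(-12.622816833206963), np.float64(-81.36716370202313), 188, -24) [-0.1778, -0.0287, 0.0021, -0.0, 0.0, -0.0609]
(np.float64(-5.407727845336498), np.float64(-76.73672913555669), 188, -12) [-0.2114, -0.0354, 0.0021, -0.0, 0.0, -0.0942]
(np.float64(-0.3), np.float64(-71.2), 188, 0) [-0.2415, -0.0337, 0.0021, -0.0, 0.0, -0.1276]
side [(np.int32(514), [-30.0, -114.0])]
top [(np.int32(66), [-56.0, -76.0])]
```

View pics/s5.png

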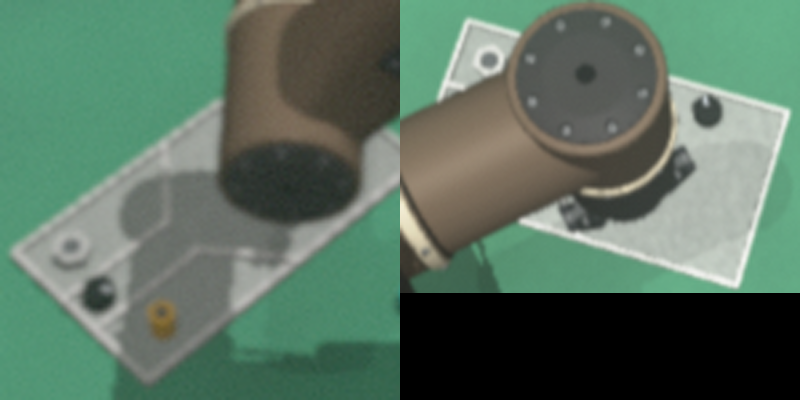

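The knob is hidden under the wrist and none has been left behind, so it is moving with the fingers.

Call:
drive_tool(plan=[[-0.036, -0.001, 0.001, 0, 0, 0, 0.74], [-0.072, -0.001, 0.001, 0, 0, 0, 0.74], [-0.107, -0.001, 0.001, 0, 0, 0, 0.74], [-0.142, -0.015, 0.001, 0, 0, -0.0276, 0.74], [-0.172, -0.026, 0.001, 0, 0, -0.0555, 0.74]])

```text
time: 9.85
position: [583.1, 58.2, 188.1]
tool_rot: [[-0.692, -0.722, 0.0], [-0.722, 0.692, -0.0], [0.0, -0.0, -1.0]]
ft_force: [0.6, -0.2, 0.2]
opening: 22.3
finger_force: 0.2
```

```bash
python3 -c "
from h import *
plan([wp(-4,-62,-22),wp(-2,-57,-15),wp(-1,-50,-8),wp(-.3,-44,0),wp(-.3,-34,0)]);knobs()"
```

```text
t 9.85 gate xy [[-14.  -81.9]] z 188.1 open 22.3 F [ 0.6 -0.2  0.2] fwd -25.6
(np.float64(-11.941659780417336), np.float64(-81.65629771681589), 188, -22) [-0.0043, -0.0071, 0.0005, -0.0, -0.0, -0.01]
(np.float64(-7.48696375617344), np.float64(-77.47762751732824), 188, -15) [-0.0271, -0.0159, 0.0005, -0.0, -0.0, -0.0295]
(np.float64(-3.950469740353387), np.float64(-70.99368305732129), 188, -8) [-0.0566, -0.0175, 0.0005, -0.0, -0.0, -0.0489]
(np.float64(-0.3), np.float64(-65.2), 188, 0) [-0.0838, -0.0206, 0.0005, -0.0, -0.0, -0.0711]
(np.float64(-0.3), np.float64(-55.2), 188, 0) [-0.1199, -0.0033, 0.0005, -0.0, -0.0, -0.0711]
side [(np.int32(470), [22.0, -75.0]), (np.int32(33), [-0.0, 95.0])]
top [(np.int32(47), [-8.0, -30.0])]
```

Call:
drive_tool(plan=[[-0.027, -0.016, 0.001, 0, 0, -0.0295, 0.74], [-0.057, -0.0175, 0.001, 0, 0, -0.049, 0.74], [-0.084, -0.0205, 0.001, 0, 0, -0.071, 0.74], [-0.12, -0.0033, 0.001, 0, 0, -0.071, 0.74], [-0.12, -0.0033, 0.001, 0, 0, -0.071, 0.74]])

```text
time: 10.58
position: [603.9, 79.7, 187.9]
tool_rot: [[-0.322, -0.947, 0.0], [-0.947, 0.322, 0.0], [-0.0, -0.0, -1.0]]
ft_force: [-0.3, -0.7, -0.3]
opening: 22.5
finger_force: 0.0
```

```bash
python3 -c "
from h import *
plan([(-.3,-10,188,0)]);knobs();pic('pics/s6.png')"
```

```text
t 10.57 gate xy [[ -0.9 -55. ]] z 187.9 open 22.5 F [-0.3 -0.7 -0.3] fwd -0.6
(-0.3, -10, 188, 0) [-0.18, -0.0003, -0.0003, -0.0, 0.0, -0.0017]
side [(np.int32(93), [54.0, -210.0]), (np.int32(466), [35.0, -40.0]), (np.int32(31), [-0.0, 95.0])]
top [(np.int32(65), [10.0, 1.0])]
```

View pics/s6.png

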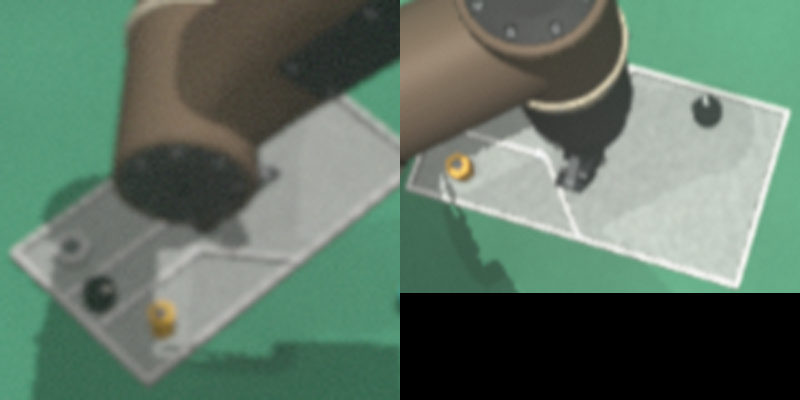

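The second knob is peeking out in front of the fingers at side (205,225), in line with the gate. Knob 1 is still at (0,95), and the third is waiting.

Call:
drive_tool(plan=[[-0.038, 0, 0, 0, 0, -0.0015, 0.74], [-0.076, 0, 0, 0, 0, -0.0015, 0.74], [-0.114, 0, 0, 0, 0, -0.0015, 0.74], [-0.152, 0, 0, 0, 0, -0.0015, 0.74], [-0.19, 0, 0, 0, 0, -0.0015, 0.74]])

```text
time: 11.4
position: [619.1, 124.8, 187.9]
tool_rot: [[-0.309, -0.951, -0.0], [-0.951, 0.309, -0.0], [0.0, 0.0, -1.0]]
ft_force: [0.0, -0.8, -0.9]
opening: 22.3
finger_force: 0.1
```

Call:
drive_tool(plan=[[-0.038, 0, 0, 0, 0, 0, 0.74], [-0.076, 0, 0, 0, 0, 0, 0.74], [-0.114, 0, 0, 0, 0, 0, 0.74], [-0.152, 0, 0, 0, 0, 0, 0.74], [-0.19, 0, 0, 0, 0, 0, 0.74]])

```text
time: 12.02
position: [633.7, 169.7, 187.9]
tool_rot: [[-0.309, -0.951, -0.0], [-0.951, 0.309, -0.0], [0.0, 0.0, -1.0]]
ft_force: [0.1, -0.3, -0.0]
opening: 22.0
finger_force: 0.1
```

Call:
drive_tool(plan=[[0, 0, 0, 0, 0, 0, 0.74], [0.02, 0, 0, 0, 0, 0, 0.74], [0.04, 0, 0, 0, 0, 0, 0.74], [0.04, 0, -0.1, 0, 0, 0, 0.74], [0.04, 0, -0.2, 0, 0, 0, 0.74]])

```text
time: 12.65
position: [630.2, 158.8, 238.3]
tool_rot: [[-0.309, -0.951, -0.001], [-0.951, 0.309, -0.001], [0.001, 0.001, -1.0]]
ft_force: [-0.1, 0.1, 0.9]
opening: 22.2
finger_force: 0.0
```

```bash
python3 -c "
from h import *
knobs();plan([wp(66,-150,36,32,236)])"
```

```text
side [(np.int32(258), [57.0, -189.0]), (np.int32(469), [51.0, 22.0]), (np.int32(36), [2.0, 61.0]), (np.int32(31), [2.0, 94.0])]
top [(np.int32(589), [42.0, 81.0])]
t 12.75 gate xy [[ 0.3 29.3]] z 241.2 open 21.9 F [ 0.5 -0.1  0.6] fwd 0.2
(np.float64(84.80912807335915), np.float64(-175.88854381999832), 236, 36) [0.8218, -0.3356, 0.0193, -0.0007, 0.0003, -0.0996]
```

Call:
drive_tool(plan=[[0.18, -0.07, 0, 0, 0, -0.022, 0.74], [0.36, -0.14, 0, 0, 0, -0.044, 0.74], [0.54, -0.22, 0, 0, 0, -0.066, 0.74], [0.72, -0.29, 0, 0, 0, -0.088, 0.74], [0.822, -0.336, 0.02, 0, 0, -0.0996, 0.74]])

```text
time: 13.38
position: [646.4, -64.5, 232.8]
tool_rot: [[0.308, -0.951, 0.0], [-0.951, -0.308, 0.0], [-0.0, -0.0, -1.0]]
ft_force: [0.1, 0.6, -0.1]
opening: 22.1
finger_force: 0.0
```

Call:
drive_tool(plan=[[0, 0, 0.03, 0, 0, 0, 0.74], [0, 0, 0.06, 0, 0, 0, 0.74], [0, 0, 0.06, 0, 0, 0, 0.74], [0, 0, 0.06, 0, 0, 0, 0.74], [0, 0, 0.06, 0, 0, 0, 0.74]])

```text
time: 14.0
position: [647.1, -61.1, 218.3]
tool_rot: [[0.308, -0.952, 0.001], [-0.952, -0.308, 0.0], [0.0, -0.0, -1.0]]
ft_force: [-0.3, -0.4, 0.2]
opening: 22.2
finger_force: 0.0
```

```bash
python3 -c "
from h import *
knobs();plan([wp(65.5,-149.5,36,31)])"
```

```text
side [(np.int32(19), [-1.0, 96.0])]
top [(np.int32(32), [53.0, 8.0]), (np.int32(58), [-6.0, -20.0])]
t 14.1 gate xy [[  84.  -175.6]] z 218.2 open 22.1 F [-0.9 -0.3  0.1] fwd 36.0
(np.float64(83.72134282106667), np.float64(-174.57952682562336), 188, 36) [-0.004, -0.0014, 0.121, -0.0001, -0.0, 0.0001]
```

Call:
drive_tool(plan=[[-0.002, -0.001, 0.04, 0, 0, 0, 0.74], [-0.002, -0.001, 0.08, 0, 0, 0, 0.74], [-0.002, -0.001, 0.105, 0, 0, 0, 0.74], [-0.002, -0.001, 0.12, 0, 0, 0, 0.74], [-0.002, -0.001, 0.12, 0, 0, 0, 0.74]])

```text
time: 14.72
position: [646.9, -61.2, 187.5]
tool_rot: [[0.307, -0.952, -0.001], [-0.952, -0.307, -0.0], [-0.0, 0.001, -1.0]]
ft_force: [-0.2, -0.5, -0.1]
opening: 22.2
finger_force: 0.0
```

```bash
python3 -c "
from h import *
plan([wp(65.5,-149.5,36),wp(8.5,-71,36)]);pic('pics/s7.png')"
```

```text
t 14.72 gate xy [[  83.9 -175.5]] z 187.5 open 22.2 F [-0.2 -0.5 -0.1] fwd 36.0
(np.float64(77.96104734860043), np.float64(-166.65116028074888), 188, 36) [-0.0426, -0.0017, -0.002, 0.0001, 0.0, 0.0]
(np.float64(20.96104734860043), np.float64(-88.15116028074888), 188, 36) [-0.4307, -0.0019, -0.0019, 0.0001, 0.0, 0.0]
```

View pics/s7.png

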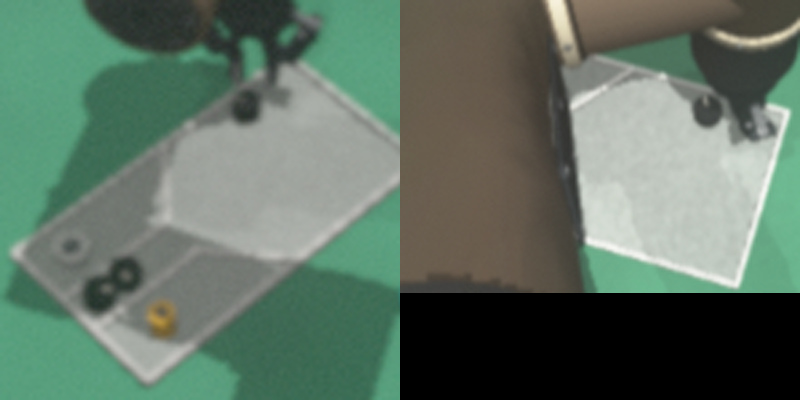

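The side picture shows two knobs in a row in the lane at (98,294) and (126,273). The third, at (245,107), has the fingers squarely behind it. Pushing.

Call:
drive_tool(plan=[[-0.043, -0.001, -0.001, 0, 0, 0, 0.74], [-0.086, -0.001, -0.001, 0, 0, 0, 0.74], [-0.129, -0.001, -0.001, 0, 0, 0, 0.74], [-0.172, -0.001, -0.001, 0, 0, 0, 0.74], [-0.215, -0.001, -0.001, 0, 0, 0, 0.74]])

```text
time: 15.45
position: [630.5, -9.1, 188.3]
tool_rot: [[0.307, -0.952, 0.0], [-0.952, -0.307, 0.0], [0.0, -0.0, -1.0]]
ft_force: [-0.4, -0.0, 0.0]
opening: 22.3
finger_force: 0.2
```

Call:
drive_tool(plan=[[-0.043, 0, 0, 0, 0, 0, 0.74], [-0.086, 0, 0, 0, 0, 0, 0.74], [-0.129, 0, 0, 0, 0, 0, 0.74], [-0.172, 0, 0, 0, 0, 0, 0.74], [-0.215, 0, 0, 0, 0, 0, 0.74]])

```text
time: 16.08
position: [614.0, 41.9, 188.2]
tool_rot: [[0.307, -0.952, -0.0], [-0.952, -0.307, -0.0], [0.0, 0.0, -1.0]]
ft_force: [-0.3, -0.3, 0.3]
opening: 21.8
finger_force: 0.2
```

```bash
python3 -c "
from h import *
knobs();plan([wp(5,-66,28),wp(3,-60,20),wp(1,-54,10),wp(0,-47,0),wp(0,-40,0)])"
```

```text
side [(np.int32(75), [42.0, -144.0]), (np.int32(282), [58.0, -77.0]), (np.int32(30), [0.0, 63.0]), (np.int32(31), [-0.0, 95.0])]
top [(np.int32(44), [39.0, -29.0]), (np.int32(28), [-85.0, 110.0])]
t 16.18 gate xy [[ 20.3 -87.4]] z 188.2 open 22.2 F [ 0.3 -0.1 -0. ] fwd 36.1
(np.float64(14.952797131060885), np.float64(-84.71848896860925), 188, 28) [-0.0215, 0.011, 0.0009, 0.0, 0.0, 0.0224]
(np.float64(10.250827038504177), np.float64(-79.92148356066126), 188, 20) [-0.0481, 0.0149, 0.0009, 0.0, 0.0, 0.0446]
(np.float64(4.681341366538923), np.float64(-74.87792436385881), 188, 10) [-0.0775, 0.021, 0.0009, 0.0, 0.0, 0.0724]
(np.float64(0.0), np.float64(-68.2), 188, 0) [-0.1101, 0.0204, 0.0009, 0.0, 0.0, 0.1002]
(np.float64(0.0), np.float64(-61.2), 188, 0) [-0.1327, 0.0039, 0.0009, 0.0, 0.0, 0.1002]
```

Call:
drive_tool(plan=[[-0.0215, 0.011, 0.001, 0, 0, 0.0224, 0.74], [-0.048, 0.015, 0.001, 0, 0, 0.0446, 0.74], [-0.0775, 0.021, 0.001, 0, 0, 0.0724, 0.74], [-0.11, 0.0204, 0.001, 0, 0, 0.1, 0.74], [-0.133, 0.004, 0.001, 0, 0, 0.1, 0.74]])

```text
time: 16.8
position: [603.0, 72.7, 188.0]
tool_rot: [[-0.31, -0.951, -0.0], [-0.951, 0.31, -0.0], [0.0, 0.0, -1.0]]
ft_force: [1.0, -0.7, 0.5]
opening: 22.2
finger_force: 0.1
```

```bash
python3 -c "
from h import *
knobs();plan([(0,-30,188,0),(0,8,188,0)])
s=snap('side');p=np.load('p.npy');print(topix(s,g2w(p,[0,-40],16)))
g=s['img'].max(2)[195:225,205:245];print(g[::2,::2])"
```

```text
side [(np.int32(61), [57.0, -214.0]), (np.int32(456), [38.0, -47.0]), (np.int32(31), [1.0, 64.0]), (np.int32(32), [-1.0, 95.0])]
top [(np.int32(51), [12.0, -2.0])]
t 16.9 gate xy [[  0.8 -61.4]] z 188.0 open 22.7 F [-0.3  0.4  0.1] fwd 0.3
(0, -30, 188, 0) [-0.1256, 0.0026, -0.0, -0.0001, 0.0, 0.0008]
(0, 8, 188, 0) [-0.2776, 0.0019, -0.0, -0.0001, 0.0, 0.0008]
[[227.29296852 212.71798147]]
[[ 79  71  64  61  61  56  62  66  61  57  59  62  64  77  91 103 103  86
  107 156]
 [ 64  65  68  57  54  57  56  58  56  55  55  59  66  69  62  76  91  88
  107 150]
 [ 55  57  62  58  54  56  53  52  53  57  56  59  64  60  57  56  69  83
  100 129]
 [ 56  58  58  57  56  54  58  53  53  52  52  53  54  56  53  57  58  74
   90 118]
 [ 61  55  54  56  56  51  54  50  51  56  54  56  56  51  53  58  60  67
   71  88]
 [ 61  59  55  54  51  51  54  45  45  48  51  55  49  54  57  65  60  60
   79 115]
 [ 67  53  58  56  50  53  55  51  53  56  54  55  52  53  52  55  57  84
  135 154]
 [ 87  63  51  59  55  53  55  58  55  53  57  57  54  53  57  56  79 136
  158 160]
 [113  97  78  63  51  56  55  49  56  51  54  55  57  58  59  72 131 158
  160 161]
 [116 112 110  97  82  73  64  56  59  59  55  56  57  63  81 103 141 160
  158 161]
 [115 115 115 117 116 131 107  95  97  81  57  47  54  79 102 106 132 158
  159 157]
 [113 113 117 124 130 126 112 115 118 112  85  77  84 100 105 104 113 153
  159 157]
 [113 115 124 131 116 112 113 115 115 118 127 129 127 117 104 102 107 142
  159 160]
 [119 128 120 113 116 121 118 121 138 158 161 160 157 133 109 108 121 155
  162 160]
 [127 118 112 115 123 157 161 162 175 190 175 172 170 166 153 150 162 165
  166 164]]
```

The knob's edge shows at side (227–229, 215), where predicted, so it is centred ahead of the fingers. Final push.

Call:
drive_tool(plan=[[-0.035, 0.002, 0, 0, 0, 0.0008, 0.74], [-0.07, 0.002, 0, 0, 0, 0.0008, 0.74], [-0.105, 0.002, 0, 0, 0, 0.0008, 0.74], [-0.14, 0.002, 0, 0, 0, 0.0008, 0.74], [-0.175, 0.002, 0, 0, 0, 0.0008, 0.74]])

```text
time: 17.58
position: [616.4, 114.9, 187.9]
tool_rot: [[-0.316, -0.949, -0.0], [-0.949, 0.316, -0.0], [0.0, 0.0, -1.0]]
ft_force: [0.4, 0.2, 0.8]
opening: 22.2
finger_force: 0.1
```

Call:
drive_tool(plan=[[-0.035, 0, 0, 0, 0, 0, 0.74], [-0.07, 0, 0, 0, 0, 0, 0.74], [-0.103, 0, 0, 0, 0, 0, 0.74], [-0.103, 0, 0, 0, 0, 0, 0.74], [-0.07, 0, 0, 0, 0, 0, 0.74]])

```text
time: 18.2
position: [621.6, 130.9, 187.8]
tool_rot: [[-0.315, -0.949, -0.0], [-0.949, 0.315, -0.0], [0.0, 0.0, -1.0]]
ft_force: [0.4, 0.6, -0.2]
opening: 22.2
finger_force: 0.0
```

Call:
drive_tool(plan=[[0.02, 0, -0.1, 0, 0, 0, 0.74], [0.15, 0, -0.3, 0, 0, 0, 0.74], [0.35, 0, -0.4, 0, 0, 0, 0.74], [0.55, 0, -0.45, 0, 0, 0, 0.74], [0.75, 0, -0.45, 0, 0, 0, 0.74]])

```text
time: 18.82
position: [561.6, -49.0, 302.0]
tool_rot: [[-0.316, -0.949, 0.003], [-0.949, 0.316, 0.001], [-0.001, -0.002, -1.0]]
ft_force: [0.4, -0.8, -0.2]
opening: 22.3
finger_force: 0.0
```

Call:
drive_tool(plan=[[0.2, 0, 0, 0, 0, 0, 0.74], [0.3, 0, 0, 0, 0, 0, 0.74], [0.3, 0, 0, 0, 0, 0, 0.74], [0.3, 0, 0, 0, 0, 0, 0.74], [0.3, 0, 0, 0, 0, 0, 0.74]])

```text
time: 19.45
position: [539.0, -117.6, 300.4]
tool_rot: [[-0.315, -0.949, 0.0], [-0.949, 0.315, 0.0], [-0.0, -0.0, -1.0]]
ft_force: [0.3, 0.3, 0.7]
opening: 22.4
finger_force: 0.0
```

```bash
python3 -c "
from h import *
plan([]);knobs()"
```

```text
t 19.45 gate xy [[  -1.1 -262.7]] z 300.4 open 22.4 F [0.3 0.3 0.7] fwd -0.2
side [(np.int32(70), [-0.0, 45.0])]
top []
```

```bash
python3 -c "
from h import *
p=np.load('p.npy')
ys=np.arange(0,116,5)
for n in('side','top'):
    s=snap(n);g=s['img'].max(2).astype(np.float32)
    for x in(-12,0,12):
        q=topix(s,g2w(p,[(x,y) for y in ys],17)).astype(np.float32);print(n,x,cv2.remap(g,q[:,0].copy(),q[:,1].copy(),1).ravel().astype(int))
    for t in(50,55,70,80):
        k,l,st,c=cv2.connectedComponentsWithStats((g<t).astype(np.uint8))
        print(t,[(st[i,4],w2g(p,toworld(s,c[i],17))[0].round(0).tolist()) for i in range(1,k) if 8<st[i,4]<200])
"
```

```text
side -12 [109 110 109 105  89  68  57  58  66  81  83  69  55  56  59  73  82  73
  68  64  69  89 132 173]
side 0 [109 109 102  74  55  53  52  53  52  53  50  62  82  77  58  62 103 119
  82  61  57  62 110 163]
side 12 [109 109  97  75  65  73  69  64  80  82  69  59  54  63  78  82  68  60
  58  71  95 122 145 164]
50 [(np.int32(45), [392.0, -1576.0]), (np.int32(120), [265.0, -1565.0]), (np.int32(168), [303.0, -1340.0]), (np.int32(19), [-228.0, -1606.0]), (np.int32(18), [-257.0, -1455.0]), (np.int32(13), [-159.0, -880.0]), (np.int32(12), [70.0, -374.0]), (np.int32(156), [-516.0, -768.0]), (np.int32(117), [-582.0, -608.0]), (np.int32(117), [-637.0, -474.0])]
55 [(np.int32(49), [390.0, -1574.0]), (np.int32(130), [263.0, -1564.0]), (np.int32(177), [304.0, -1340.0]), (np.int32(10), [464.0, -963.0]), (np.int32(13), [88.0, -1324.0]), (np.int32(25), [-228.0, -1604.0]), (np.int32(10), [375.0, -975.0]), (np.int32(9), [525.0, -768.0]), (np.int32(22), [-257.0, -1457.0]), (np.int32(167), [-516.0, -769.0]), (np.int32(127), [-582.0, -608.0]), (np.int32(25), [-2.0, 36.0]), (np.int32(52), [-568.
[... 623 characters left out ...]
]), (np.int32(16), [-231.0, 293.0])]
top -12 [107 108 108 108 107 108 107 107 108 107 107 107 106 105 106 106 106 107
 106 105 104 103 102 101]
top 0 [108 108 108 108 108 109 108 108 107 107 108 107 106 106 107 106 106 106
 107 106 104 104 106 124]
top 12 [109 108 108 108 108 108 108 108 108 108 107 107 107 106 106 106 106 106
 106 107 106 117 136 145]
50 []
55 [(np.int32(25), [-177.0, 85.0]), (np.int32(78), [-230.0, 76.0]), (np.int32(124), [-337.0, 56.0]), (np.int32(41), [-318.0, -229.0])]
70 [(np.int32(59), [236.0, -300.0]), (np.int32(50), [-119.0, -143.0]), (np.int32(25), [-450.0, -340.0])]
80 [(np.int32(78), [236.0, -299.0]), (np.int32(21), [16.0, -109.0]), (np.int32(25), [-536.0, 5.0])]
```

```bash
python3 -c "
from station import arm
print(arm.hand_in())"
```

```text
the job is handed in; nothing more can be done
None
```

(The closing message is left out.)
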